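# Reload and shut the vacuum filter housings

## Robot

A 6-joint arm with a two-finger parallel gripper is mounted at the origin on the work surface. World frame = base frame: x ahead of the robot, y to its left, z up, the work surface at z = 0. Lengths are in m, angles in rad, forces in N, time in s.
With the tool pointing down it reaches from about 0.35 to 0.975 m from the base axis. Payload 17.4 kg.
Tool frame: the origin (TCP) lies on the centre line of the jaws, within the pads' length; the fingertips stand 19 mm ahead of it and the grasp point (between the pads) is the TCP; z points along the fingers, y is the line along which they close (so a half turn about z gives the same grasp; the last joint's range is limited). The gripper opens to 85 mm and grips with 20 to 120 N. Pads are 22 mm wide; open, the fingers measure 114 mm over their backs; the gripper's body (76 mm by 85 mm) begins 54 mm behind the grasp point. The pads swing forward as they close: fully open they stand 13 mm farther back than shut.
Start: joints at [-1.304, 0.116, 1.442, -0, 1.584, -0.038], TCP at [0.203, -0.644, 0.214] pointing down, gripper open.
Joint ranges: [-2.83, 2.83], [-0.83, 2.19], [0.07, 2.5], [-1.14, 4.28], [0.01, 3], [-2.97, 2.97]. Speed limits (rad/s): [1.89, 1.89, 2.22, 3.14, 3.14, 3.14].

## Interface

Orientations are given as a 3x3 rotation matrix whose columns are the frame's x, y, z axes.
In Python, from plant import robot gives the robot as it stands.
- The arm moves only by the tool jog_arm, never from a script. Its arguments are lists of equal length, an entry for each row: "dp": the shift along the tool's x, y, z in units of 2.5 cm (1.0 is 2.5 cm), a list of three; "dr": the turn, a rotation vector about the tool's x, y, z in units of 0.5 rad (1.0 is 0.5 rad), a list of three. A call has 1 to 12 rows; each row shifts and turns the commanded pose from where the row before left it, along the tool's axes as they then stand; what a row does not reach is not made up. A row lasts 1/10 s, in which the tool goes at most 50 mm and 8.59 degrees, less where a joint would pass 70% of its speed; a pose out of reach is approached as far as the arm can. A call with a number of a shift or a turn outside -1 to 1 is refused whole. A call with a gripper value outside its range is refused whole. "claw" is the closure, from -1 (fully open) to 1 (shut), set as the call begins (left out, the last holds). The fingers move at their own pace and stop on an object; "squeeze" is the grip in N (left out, the last holds). Time passes only in rows, so rows that do not move let the fingers close. It gives the time, the measured TCP pose, the force, the opening and the grip force at its end, in the units of the state.
- robot.observe(): the state, without advancing time (a new reading comes with each control period).
- robot.read_camera(name): name is "scene" or "top" or "wrist"; returns (picture, depth): 384x512x3 uint8, blue, green, red; 384x512 float32, m along the optical axis (not along the pixel's ray), 0 where there is no reading.
- robot.camera_params(name): a dict with "mtx" (3x3 intrinsics, pixels), "world_from_camera" (4x4, takes a point from camera to world coordinates); the wrist camera has in their place "hand_eye" (4x4, takes a point from camera to tool coordinates, whose origin is the TCP and whose axes are the flange's). Camera axes: x right, y down, z forward; pixel columns grow to the right and rows downward; lengths in m; the calibration is good to about 2 mm. A picture is of the moment at which its call begins: read the wrist's pose just before it. camera_params takes no time and is no camera call.
- robot.hand_in(): hands the job in; it is judged then, once.
Trained networks look in the newest picture that a camera, given by its name, has taken for a name from the list of things; names that differ only in an ending like _2 or _b are one class to them, and where a whole thing is asked for, a point or a joint stands for the part that bears it (a point fixed in the world has none). Each returns a list of dicts, best first, with "p" (0 to 1); they miss things now and then, are a little off and sometimes report something else, mostly with a low value. They report only what shows in the picture. A call takes as long as a camera call. They do not tell look-alikes from the thing itself.
- robot.masks_of(label, camera): "mask" (384x512 bool, what is visible of it) and "at" ([row, column] in pixels, amid what is visible of it).
- robot.pinpoint(label, camera): "at" ([row, column] in pixels: a listed point, or the origin of a listed thing).
The state is a dict: "time_s": time; "q": joint angles; "joint_vel": joint speeds; "effort": joint torques, N m; "eef_pos": TCP position; "tool_rot": TCP orientation; "contact_force": force on the tool from outside, world axes, zero at the start; "wrist_torque": the same for the moment, N m; "grip_width": finger opening in m; "grip_force": force on a finger pad.
Only numpy, scipy, OpenCV 4.12 (cv2) and the standard library are available. Lean on these libraries where they do the work, as an engineer would, in place of code of your own. Each camera call takes 0.05 s, during which the arm holds its last target. There are 200 camera calls.

## Task

Two filter housings for the vacuum pump stand open on the bench; one has its round filter on the centre tube, the other is empty. Slide the spare filter from the bench over the empty housing's tube, fully home, then shut both hinged covers, each pressed down until its catch snaps over and holds it by itself. Leave the cup, the tape roll and the filter that is already fitted where they are.

Things in the scene. Friction and masses are not known exactly. Their poses are not given: they have to be found in the camera images.
- housing_empty: Open aluminium box bolted to the bench, the one WITHOUT a filter: 130 (x) x 122 (y) x 48 mm high outside, walls and floor 5 mm. Origin: centre of its underside. Its front (catch side) faces its own -x, the cover is hinged along the top of its +x (rear) wall. Four bolting ears 6 mm high stand out 15 mm past its y sides; a brass pipe stub sticks 28 mm out of the rear wall at 22 mm height.
- seat_empty (a point): Point on the inner floor (5 mm above the bench) on the axis of the empty housing's upright steel centre tube, 5 mm in front of the housing's centre. The tube is 18 mm in diameter, 27 mm tall, its top 4 mm tapered to 11 mm. Free floor around it: inner walls at y = +-56, x = -55 and +65 mm from the tube axis.
- tube_top_empty (a point): Top centre of the empty housing's tube, 32 mm above the bench.
- cover_empty (a joint): Hinge angle (rad) of the empty housing's cover: 0 = fully shut, about 1.57 = standing upright, 2.0 = stop, leaning back. A spring lifts it and friction keeps it where it is above about 1.1 rad; lower down it springs up again unless the catch holds it. The catch takes about 8 to 12 N pressed on the lip point, snapping over between 0.09 and 0.04 rad; held shut it reads below 0.03.
- cover_empty_hinge (a point): Middle of that cover's hinge axis, 52 mm above the bench. Frame turns with the cover, parallel to the housing's at angle 0: -x to its free edge, y the hinge axis, z its outer normal. The grey plate spans x = -142 to 0, y = +-61, z = -4 to +4 mm; at the free edge a lip 44 mm wide hangs 22 mm below it.
- cover_empty_lip (a point): Place to press: on the outer face of that cover, 15 mm from its free edge, on its middle (127 mm from the hinge; 56 mm above the bench when shut). Marked by a dark rubber strip 16 x 50 mm.
- housing_full: The same box as housing_empty, but with a filter already on its centre tube. Origin: centre of its underside; same axes.
- seat_full (a point): Inner floor point on the tube axis of the full housing.
- cover_full (a joint): Hinge angle (rad) of the full housing's cover, same as cover_empty.
- cover_full_hinge (a point): Middle of its hinge axis, frame as cover_empty_hinge.
- cover_full_lip (a point): Place to press on the full housing's cover, as cover_empty_lip.
- filter_spare: Loose filter standing upright on the bench among other things: a pleated white and black hollow cylinder, 46 mm outside, 22 mm bore right through, 36 mm tall, 60 g. Origin: centre of its underside; z along its axis; both ends alike.
- filter_fitted: The same filter, already on the full housing's tube. Origin: centre of its underside.
- mixing_cup: Clear open cup, 68 mm wide, 70 mm tall, bystander. Origin: centre of its underside.
- tape_roll: Tape roll lying flat, 68 mm wide, 52 mm hole, 25 mm tall: wider and lower than a filter, bystander. Origin: centre of its underside.
Not all that is in view belongs to the job. What is shaped like the filter_spare but brown, orange or turquoise is not meant.

How it is judged:
By the outcome, as a careful person would: the job done as asked, in the order asked, and still so for the second after the job is handed in, with the robot touching nothing.
It also fails if it takes over 72 s, if anything falls off the work surface, if the arm or the gripper's body presses on something with over 40 N, if the wrist force passes 120 N, or if a joint passes its speed limit or range.

## Working session

There is one attempt and no reset: what is moved stays moved. The work goes in short steps, Python scripts to look and compute and a tool call to move; the robot and the scene stay as the last step left them, time stands still between calls to the robot, and variables do not carry over. Pictures are saved under pics/ and viewed, at most 10 in all, crops included, and the job is handed in when it is done.

Besides the shell and the picture viewer there is one more tool, called after "Request:" as a command line: name --argument value ..., lists and objects as JSON in quotes. jog_arm: Moves the arm, as the interface text tells. Its arguments: {"type":"object","properties":{"dp":{"type":"array","items":{"type":"array","items":{"type":"number"}}},"dr":{"type":"array","items":{"type":"array","items":{"type":"number"}}},"claw":{"type":"number"},"squeeze":{"type":"number"}},"required":["dp","dr"]}

```bash
ls; mkdir -p pics; cat > h.py <<'E'
import numpy as np, cv2
from plant import robot
def look(cam,save=None):
    s=robot.observe(); im,d=robot.read_camera(cam); p=robot.camera_params(cam); K=np.array(p["mtx"])
    if cam=="wrist":
        T=np.eye(4);T[:3,:3]=np.array(s["tool_rot"]);T[:3,3]=s["eef_pos"];T=T@np.array(p["hand_eye"])
    else: T=np.array(p["world_from_camera"])
    if save: cv2.imwrite("pics/"+save,im)
    return im,d,K,T
def ray(K,T,at):
    v=T[:3,:3]@np.linalg.solve(K,[at[1],at[0],1.]); return T[:3,3],v
def atz(K,T,at,z):
    o,v=ray(K,T,at); return o+v*(z-o[2])/v[2]
def dep(K,T,d,at):
    r,c=int(round(at[0])),int(round(at[1])); w=d[max(0,r-1):r+2,max(0,c-1):c+2]; w=w[w>0]
    o,v=ray(K,T,at); return o+v*np.median(w) if len(w) else None
def cloud(K,T,d,mask):
    r,c=np.nonzero(mask&(d>0)); v=np.linalg.inv(K)@np.stack([c,r,np.ones(len(r))])
    return (T[:3,:3]@(v*d[r,c])).T+T[:3,3]
E
python3 - <<'E'
from h import *
np.set_printoptions(precision=4,suppress=True)
out=[]
for cam in("scene","top"):
    im,d,K,T=look(cam,cam+"0.png"); out.append(im)
    print(cam,T[:3,3],K[0,0])
    for l in["housing_empty","seat_empty","tube_top_empty","cover_empty_hinge","cover_empty_lip","filter_spare","mixing_cup","tape_roll"]:
        for x in robot.pinpoint(l,cam)[:5]: print(l,round(x["p"],2),np.round(x["at"],1),dep(K,T,d,x["at"]),)
cv2.imwrite("pics/both.png",cv2.resize(np.vstack(out),None,fx=.78,fy=.78))
print(robot.observe())
E
```

```text
pics
scene [ 1.1046 -0.1844  0.7241] 380.6635686504534
housing_empty 0.67 [221.9 398.3] [0.5432 0.246  0.0082]
seat_empty 0.67 [219.6 395.9] [0.5363 0.2423 0.0096]
seat_empty 0.26 [222.  395.4] [0.5406 0.2401 0.0059]
tube_top_empty 0.92 [214.3 401.5] [0.5368 0.2514 0.0283]
tube_top_empty 0.42 [242.8 292.5] [ 0.6141 -0.0397  0.0697]
cover_empty_hinge 0.73 [224.4 418.5] [0.6076 0.2487 0.0728]
cover_empty_lip 0.69 [190.1 443.3] [0.6114 0.266  0.1812]
filter_spare 0.89 [198.2 149.2] [ 0.3724 -0.3679  0.0135]
filter_spare 0.82 [174.4 184.6] [ 0.3072 -0.2732  0.0263]
filter_spare 0.77 [251.6 127.3] [ 0.555  -0.4032  0.0317]
filter_spare 0.75 [200.5 179.2] [ 0.3994 -0.289   0.0202]
filter_spare 0.59 [217.  213.2] [ 0.4755 -0.2056  0.0269]
mixing_cup 0.76 [274.9 203.4] [ 0.6469 -0.2362  0.0394]
tape_roll 0.65 [222.9 146.9] [ 0.4478 -0.3721  0.0017]
top [ 0.3705 -0.066   0.9246] 411.5513529064046
housing_empty 0.73 [154.6 118.6] [0.5344 0.2375 0.026 ]
housing_empty 0.19 [191.6 391.9] [ 0.4467 -0.3713  0.0003]
seat_empty 0.75 [158.6 119.3] [0.5265 0.2377 0.0203]
tube_top_empty 0.66 [ 84.6 236.
[... 472 characters left out ...]
.2846 -0.2824 -0.0004]
mixing_cup 0.69 [117.4 331. ] [ 0.618  -0.2384  0.0036]
tape_roll 0.89 [191.2 390.5] [ 0.4477 -0.368   0.0006]
{'time_s': 0.9, 'q': array([-1.3038,  0.116 ,  1.4416,  0.    ,  1.584 , -0.0378]), 'joint_vel': array([-0.0001, -0.    ,  0.0005, -0.0019,  0.0006,  0.0001]), 'effort': array([  0.0035, -73.1722, -63.264 ,   0.0001,   0.0003,   0.    ]), 'eef_pos': array([ 0.2026, -0.6439,  0.2135]), 'tool_rot': array([[ 0.9539,  0.3001,  0.    ],
       [ 0.3001, -0.9539,  0.    ],
       [ 0.    , -0.    , -1.    ]]), 'contact_force': array([ 0.4748, -0.3197,  0.0867]), 'wrist_torque': array([-0.037 , -0.0215, -0.0547]), 'grip_force': 0.0, 'grip_width': 0.08559400039784398}
```

View pics/both.png

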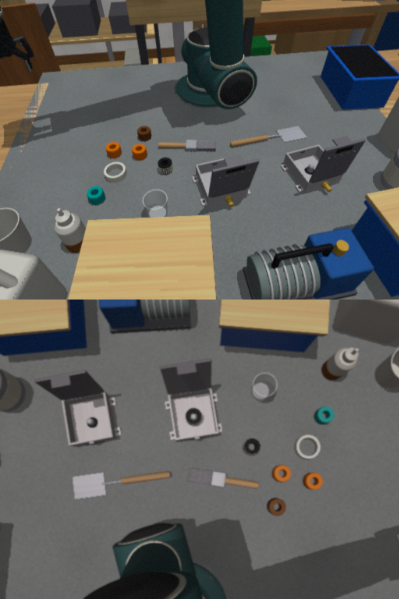

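```bash
python3 - <<'E'
from h import *
np.set_printoptions(precision=4,suppress=True)
im,d,K,T=look("top"); im2,d2,K2,T2=look("scene")
a=cv2.resize(im[150:300,290:450],(640,600))[:, :400]
b=im[60:200,70:300]; b=cv2.resize(b,(400,243)); c=cv2.resize(im2[180:280,180:460],(400,143)); e=cv2.resize(im2[150:270,90:250],(400,300))[:214]
cv2.imwrite("pics/crop1.png",np.hstack([a,np.vstack([b,c,e])]))
for cam,(I,D,k,t) in dict(top=(im,d,K,T),scene=(im2,d2,K2,T2)).items():
    for l in["filter_spare","housing_empty","cover_empty_lip","filter_fitted"]:
        for x in robot.masks_of(l,cam)[:8]:
            P=cloud(k,t,D,x["mask"]); m=I[x["mask"]].mean(0)
            print(cam,l,round(x["p"],2),np.round(x["at"]),x["mask"].sum(),"bgr",m.round(),"med",np.median(P,0),"zmax",np.percentile(P[:,2],97), )
# cover planes
for n,(y0,y1) in dict(empty=(.15,.36),full=(-.12,.1)).items():
  for D,k,t,nm in((d,K,T,"top"),(d2,K2,T2,"scene")):
    P=cloud(k,t,D,np.ones(D.shape,bool)); P=P[(P[:,1]>y0)&(P[:,1]<y1)&(P[:,0]>.5)&(P[:,0]<.72)&(P[:,2]>.075)&(P[:,2]<.2)]
    c=P.mean(0); w=np.linalg.svd(P-c,full_matrices=False)[2][2]; print(n,nm,len(P),c,w,P.min(0),P.max(0),"tilt",np.degrees(np.arctan2(w[2],np.hypot(w[0],w[1]))))
E
```

```text
top filter_spare 0.94 [266. 359.] 439 bgr [46. 62. 88.] med [ 0.2854 -0.2763  0.034 ] zmax 0.03809363165444277
top filter_spare 0.88 [232. 404.] 435 bgr [ 36.  84. 147.] med [ 0.3562 -0.3776  0.0343] zmax 0.03821119733892779
top filter_spare 0.75 [193. 325.] 364 bgr [47. 49. 50.] med [ 0.4526 -0.2101  0.0348] zmax 0.03804800850388301
top filter_spare 0.73 [224. 357.] 354 bgr [ 39.  91. 156.] med [ 0.3771 -0.2887  0.0347] zmax 0.038077074547432144
top filter_spare 0.69 [147. 417.] 474 bgr [ 98. 101.  37.] med [ 0.5393 -0.4173  0.0336] zmax 0.0381318329570775
top housing_empty 0.76 [134. 106.] 5916 bgr [ 99.  98. 103.] med [0.5765 0.2497 0.0306] zmax 0.19454543146385112
top cover_empty_lip 0.65 [113.  90.] 2039 bgr [53. 51. 54.] med [0.6017 0.2506 0.1402] zmax 0.19549654439123168
top filter_fitted 0.66 [155. 250.] 383 bgr [63. 63. 66.] med [ 0.5369 -0.049   0.0398] zmax 0.04339721672448285
top filter_fitted 0.4 [110. 333.] 904 bgr [114. 115. 116.] med [ 0.6262 -0.2507  0.0331] zmax 0.07057956500657872
scene filter_spare 0.94 [246. 126.] 441 bgr [97. 99.  7.] med [ 0.5476 -0.4155  0.032
[... 900 characters left out ...]
 -0.036   0.1454] zmax 0.19563855730904486
scene filter_fitted 0.28 [228. 288.] 3797 bgr [71. 70. 71.] med [ 0.6173 -0.0493  0.0811] zmax 0.19438958372551846
empty top 1859 [0.6023 0.2541 0.1502] [-0.9823 -0.1856  0.0246] [0.58   0.1971 0.0754] [0.6234 0.3191 0.1982] tilt 1.4088845705904718
empty scene 1914 [0.6075 0.2566 0.1482] [0.9852 0.1713 0.0032] [0.5792 0.2    0.0751] [0.6225 0.3227 0.1979] tilt 0.1857103782081711
full top 2058 [ 0.6225 -0.0366  0.1466] [-0.978  -0.1451  0.1496] [ 0.602 -0.097  0.075] [0.6473 0.0247 0.1989] tilt 8.601757332552308
full scene 2009 [ 0.6281 -0.0357  0.1494] [ 0.9835  0.1453 -0.1077] [ 0.6065 -0.0955  0.075 ] [0.647  0.0279 0.1981] tilt -6.184307686621809
```

View pics/crop1.png

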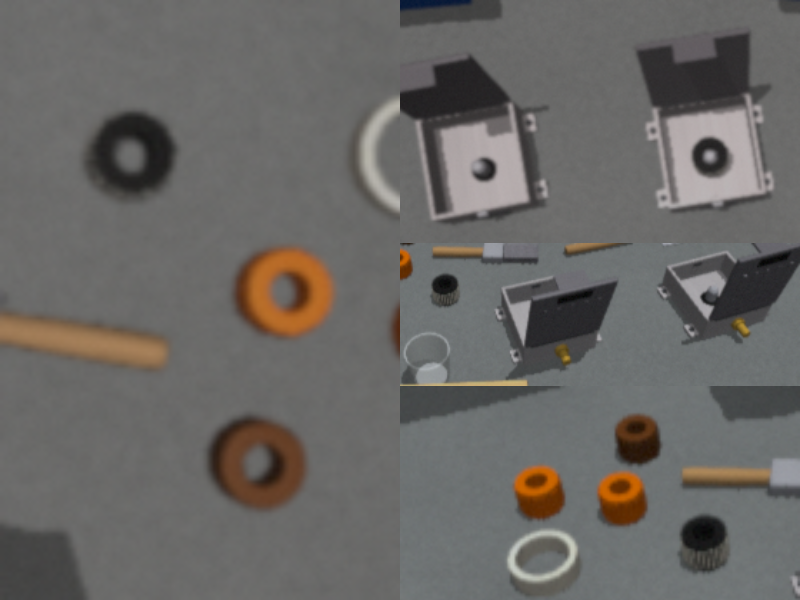

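Candidates (top picture, row/col): brown (266,359), orange (232,404) and (224,357), turquoise (147,417), black/white pleated (193,325). Only the last fits "white and black"; the crop shows its black top and pleated white/black side, standing upright. The empty housing is the left one in the top view, with a bare tube; the covers stand upright.

```bash
python3 - <<'E'
from h import *
np.set_printoptions(precision=4,suppress=True)
from scipy.optimize import least_squares
im,d,K,T=look("top"); im2,d2,K2,T2=look("scene")
for nm,D,k,t in(("top",d,K,T),("scene",d2,K2,T2)):
    P=cloud(k,t,D,np.ones(D.shape,bool))
    def sel(x0,x1,y0,y1,z0,z1): return P[(P[:,0]>x0)&(P[:,0]<x1)&(P[:,1]>y0)&(P[:,1]<y1)&(P[:,2]>z0)&(P[:,2]<z1)]
    for n,b in dict(spare=(.4,.51,-.27,-.16,.033,.045),fitted=(.49,.59,-.1,0,.036,.048)).items():
        Q=sel(*b); c,r=cv2.minEnclosingCircle(Q[:,:2].astype(np.float32)); print(nm,n,len(Q),"z",np.median(Q[:,2]),"enc",c,r,"mean",Q.mean(0))
    for n,b in dict(empty=(.42,.65,.12,.34,.044,.054),full=(.42,.65,-.16,.06,.044,.054)).items():
        Q=sel(*b); print(nm,n,len(Q),cv2.minAreaRect(Q[:,:2].astype(np.float32)), Q[:,2].mean())
    Q=sel(.50,.58,.2,.28,.024,.04); print(nm,"tube",len(Q),Q.mean(0),Q.min(0),Q.max(0))
E
```

```text
top spare 252 z 0.03571034336910078 enc (0.4537874162197113, -0.21164578199386597) 0.022803114727139473 mean [ 0.4537 -0.2112  0.0358]
top fitted 282 z 0.04045257625228654 enc (0.5393960475921631, -0.07879076153039932) 0.05171799287199974 mean [ 0.54   -0.0504  0.0405]
top empty 556 ((0.5343844890594482, 0.24577397108078003), (0.1329169124364853, 0.12329675257205963), 10.430024147033691) 0.04749874698601179
top full 505 ((0.542521059513092, -0.04891372472047806), (0.1333659142255783, 0.1218937411904335), 8.323031425476074) 0.04785819112619428
top tube 57 [0.5312 0.2436 0.0296] [0.5227 0.2356 0.0244] [0.5403 0.2536 0.0342]
scene spare 166 z 0.03623174369968679 enc (0.4519450068473816, -0.2101440131664276) 0.02562146820127964 mean [ 0.4537 -0.2093  0.0362]
scene fitted 10 z 0.04475757548330772 enc (0.5394065380096436, -0.09447954595088959) 0.04972043260931969 mean [ 0.5193 -0.0956  0.0439]
scene empty 322 ((0.5368443131446838, 0.24881026148796082), (0.13653111457824707, 0.1251266449689865), 10.369279861450195) 0.04832249269842434
scene full 255 ((0.5459395051002502, -0.04584703594446182), (0.13665130734443665, 0.12162359058856964), 8.63789176940918) 0.04859126424992527
scene tube 41 [0.5316 0.2459 0.0297] [0.5216 0.2388 0.0241] [0.5391 0.255  0.035 ]
```

```bash
cat >> h.py <<'E'
from scipy.spatial.transform import Rotation as Rn
def down(yaw_deg): 
    a=np.radians(yaw_deg); return np.array([[np.cos(a),np.sin(a),0],[np.sin(a),-np.cos(a),0],[0,0,-1.]])
def go(p,R=None):
    """total turn units, then shift units in the turned tool frame"""
    s=robot.observe(); R0=np.array(s["tool_rot"]); R=R0 if R is None else R
    print("t",s["time_s"],"pos",np.round(s["eef_pos"],4),"dr",np.round(Rn.from_matrix(R0.T@R).as_rotvec()/.5,3),"dp after turn",np.round(R.T@(np.array(p)-s["eef_pos"])/.025,3))
E
python3 - <<'E'
from h import *
go([.4535,-.2105,.2],down(10.4)); print(robot.camera_params("wrist"))
E
```

```text
t 1.5 pos [ 0.2026 -0.6439  0.2135] dr [ 0.    -0.     0.247] dp after turn [ 13.002 -15.239   0.54 ]
{'mtx': array([[320.13081621,   0.        , 250.29297975],
       [  0.        , 320.13081621, 189.69882329],
       [  0.        ,   0.        ,   1.        ]]), 'hand_eye': array([[ 7.61242531e-04, -9.51549970e-01, -3.07493213e-01,
         7.85296349e-02],
       [ 9.99999709e-01,  7.06699091e-04,  2.88730960e-04,
         2.20246911e-04],
       [-5.74367621e-05, -3.07493343e-01,  9.51550230e-01,
        -1.60735054e-01],
       [ 0.00000000e+00,  0.00000000e+00,  0.00000000e+00,
         1.00000000e+00]])}
```

Request:
jog_arm --dp '[[0,0,0],[0.75,-0.9,0],[0.8,-0.95,0],[0.8,-0.95,0],[0.8,-0.95,0],[0.8,-0.95,0],[0.8,-0.95,0],[0.8,-0.95,0],[0.8,-0.95,0],[0.8,-0.95,0],[0.8,-0.95,0],[0.8,-0.95,0]]' --dr '[[0,0,0.247],[0,0,0],[0,0,0],[0,0,0],[0,0,0],[0,0,0],[0,0,0],[0,0,0],[0,0,0],[0,0,0],[0,0,0],[0,0,0]]'

```text
time_s: 2.7
eef_pos: [0.3713, -0.3476, 0.2137]
tool_rot: [[0.984, 0.18, 0.0], [0.18, -0.984, -0.0], [0.0, 0.0, -1.0]]
contact_force: [1.2, 0.2, 0.4]
grip_width: 0.0856
grip_force: 0.0
```

Request:
jog_arm --dp '[[0.8,-0.95,0],[0.8,-0.95,0],[0.8,-0.95,0],[0.8,-0.95,0],[0.8,-0.85,0.27],[0.25,-0.2,0.27],[0,0,0],[0,0,0]]' --dr '[[0,0,0],[0,0,0],[0,0,0],[0,0,0],[0,0,0],[0,0,0],[0,0,0],[0,0,0]]'

```text
time_s: 3.5
eef_pos: [0.4532, -0.2108, 0.2]
tool_rot: [[0.984, 0.18, -0.0], [0.18, -0.984, -0.0], [-0.0, 0.0, -1.0]]
contact_force: [0.7, 0.7, 0.9]
grip_width: 0.0858
grip_force: 0.0
```

```bash
python3 - <<'E'
from h import *
np.set_printoptions(precision=4,suppress=True)
im,d,K,T=look("wrist","w1.png")
P=cloud(K,T,d,np.ones(d.shape,bool)); Q=P[(abs(P[:,0]-.4535)<.045)&(abs(P[:,1]+.2105)<.045)&(P[:,2]>.032)&(P[:,2]<.042)]
print(len(Q),np.median(Q[:,2]),cv2.minEnclosingCircle(Q[:,:2].astype(np.float32)),Q.mean(0))
for x in robot.masks_of("filter_spare","wrist"): print(x["p"],x["at"],im[x["mask"]].mean(0))
go([.4535,-.2105,.025],down(10.4))
E
```

```text
1156 0.036172288124771385 ((0.4532056748867035, -0.21100348234176636), 0.02351917140185833) [ 0.4539 -0.2108  0.0361]
0.9 [168.1, 249.0] [43.9287 45.2178 45.9725]
0.89 [303.2, 277.4] [20.1558 36.8719 64.8564]
0.71 [115.9, 461.5] [139.8308 143.4142  25.9541]
0.64 [252.4, 382.0] [ 29.2805  98.611  179.9399]
0.59 [240.2, 308.3] [ 23.6915  95.9353 183.5727]
t 3.6 pos [ 0.4531 -0.2112  0.2003] dr [ 0.001 -0.    -0.003] dp after turn [ 0.019 -0.024  7.013]
```

View pics/w1.png

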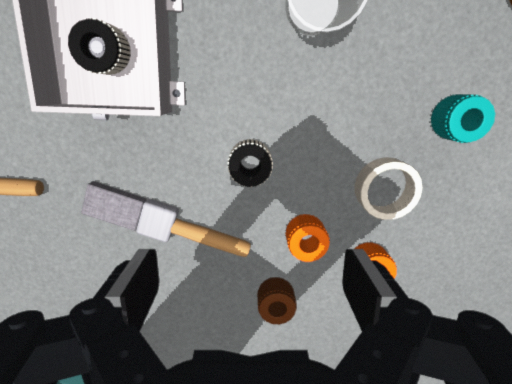

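The wrist picture shows the pleated black/white spare at (165,250), straight under the gripper; its top reads 36 mm. I go down and grip.

Request:
jog_arm --dp '[[0,0,1],[0,0,1],[0,0,1],[0,0,1],[0,0,1],[0,0,0.8],[0.02,-0.01,0.7],[0,0,0.5],[0,0,0],[0,0,0]]' --dr '[[0,0,0],[0,0,0],[0,0,0],[0,0,0],[0,0,0],[0,0,0],[0,0,0],[0,0,0],[0,0,0],[0,0,0]]'

```text
time_s: 4.6
eef_pos: [0.454, -0.2104, 0.0257]
tool_rot: [[0.984, 0.18, 0.0], [0.18, -0.984, -0.0], [0.0, 0.0, -1.0]]
contact_force: [0.5, 0.1, 0.9]
grip_width: 0.0856
grip_force: 0.0
```

Request:
jog_arm --dp '[[0,0,0],[0,0,0],[0,0,0],[0,0,0],[0,0,0],[0,0,0],[0,0,0],[0,0,0]]' --dr '[[0,0,0],[0,0,0],[0,0,0],[0,0,0],[0,0,0],[0,0,0],[0,0,0],[0,0,0]]' --claw 1 --squeeze 30

```text
time_s: 5.4
eef_pos: [0.4539, -0.21, 0.025]
tool_rot: [[0.984, 0.18, -0.0], [0.18, -0.984, 0.0], [-0.0, -0.0, -1.0]]
contact_force: [0.4, 0.8, 0.6]
grip_width: 0.0
grip_force: 0.0
```

```bash
python3 - <<'E'
from h import *
np.set_printoptions(precision=4,suppress=True)
im,d,K,T=look("wrist"); i2,d2,K2,T2=look("scene")
cv2.imwrite("pics/w2.png",np.vstack([cv2.resize(im,None,fx=.75,fy=.75),cv2.resize(i2[170:260,130:290],(384,216))]))
print(robot.observe()["grip_width"])
E
```

```text
-0.00021085442878239
```

View pics/w2.png

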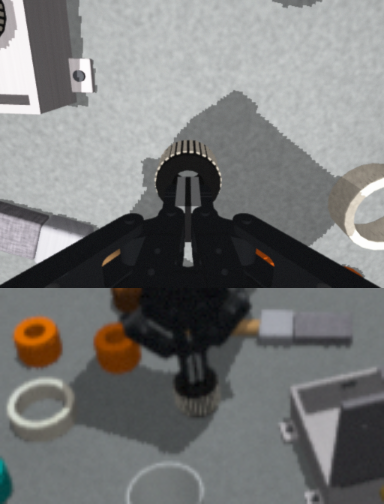

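```bash
python3 - <<'E'
from h import *
np.set_printoptions(precision=4,suppress=True)
im,d,K,T=look("wrist"); 
cv2.imwrite("pics/w3.png",cv2.resize(im[170:300,180:330],(690,598)))
for cam in("wrist","top","scene"):
    im,d,K,T=look(cam)
    for x in robot.masks_of("filter_spare",cam)[:6]:
        P=cloud(K,T,d,x["mask"]); Q=P[(P[:,2]>.033)&(P[:,2]<.040)]
        if len(Q): print(cam,round(x["p"],2),im[x["mask"]].mean(0).round(),np.round(x["at"]),Q.min(0),Q.max(0),cv2.minEnclosingCircle(Q[:,:2].astype(np.float32)))
E
```

```text
wrist 0.67 [50. 53. 55.] [221. 252.] [ 0.438  -0.2331  0.033 ] [ 0.4762 -0.188   0.0382] ((0.4534183144569397, -0.21056489646434784), 0.022887878119945526)
wrist 0.47 [ 14.  57. 131.] [341. 352.] [ 0.3968 -0.2886  0.033 ] [ 0.3991 -0.284   0.037 ] ((0.3975261449813843, -0.2863261103630066), 0.0023856020998209715)
top 0.89 [117. 121.  44.] [145. 420.] [ 0.5191 -0.4436  0.033 ] [ 0.5635 -0.3983  0.0399] ((0.5401871204376221, -0.42094552516937256), 0.023408440873026848)
top 0.88 [ 43.  99. 170.] [234. 405.] [ 0.333 -0.401  0.033] [ 0.3758 -0.3602  0.0398] ((0.3545113205909729, -0.3800332844257355), 0.022160563617944717)
top 0.74 [ 33.  72. 131.] [219. 353.] [ 0.3599 -0.2981  0.033 ] [ 0.3985 -0.2714  0.0384] ((0.3790631890296936, -0.2891582250595093), 0.020947331562638283)
top 0.57 [48. 50. 51.] [196. 321.] [ 0.4318 -0.2125  0.0332] [ 0.4429 -0.1948  0.0392] ((0.43618565797805786, -0.20364147424697876), 0.009912343695759773)
scene 0.83 [102. 103.   7.] [248. 125.] [ 0.5161 -0.4376  0.033 ] [ 0.5626 -0.3936  0.0392] ((0.5392638444900513, -0.4159926772117615), 0.023717697709798813)
scene 0.75 [19. 37. 62.] [171. 182.] [ 0.2647 -0.2954  0.0331] [ 0.3083 -0.2624  0.0397] ((0.28631773591041565, -0.2751101553440094), 0.022539198398590088)
scene 0.72 [ 16.  75. 142.] [194. 145.] [ 0.3319 -0.3987  0.0331] [ 0.3774 -0.3549  0.0393] ((0.35396432876586914, -0.37710681557655334), 0.023595979437232018)
scene 0.71 [44. 46. 47.] [213. 213.] [ 0.4418 -0.2312  0.0332] [ 0.4746 -0.1866  0.0393] ((0.4541521668434143, -0.20885959267616272), 0.022519120946526527)
scene 0.54 [ 10.  54. 109.] [198. 177.] [ 0.3534 -0.3127  0.033 ] [ 0.3985 -0.2717  0.0395] ((0.37656140327453613, -0.2921246588230133), 0.0234250295907259)
```

View pics/w3.png

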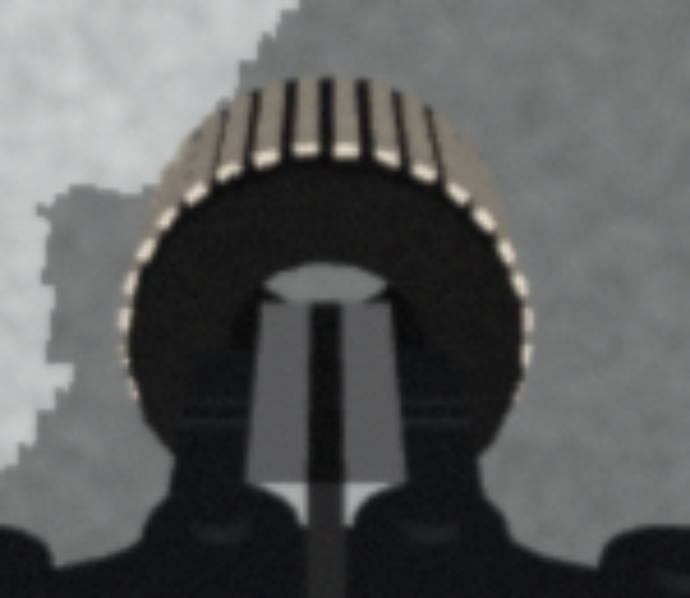

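```bash
python3 - <<'E'
from h import *
np.set_printoptions(precision=4,suppress=True)
im,d,K,T=look("wrist"); print(T[:3,3],robot.observe()["eef_pos"])
for r in(228,233,238,245,255,265,272,276,282,290):
    for c in(220,240,250,262): 
        print(r,c,dep(K,T,d,(r,c)),end=" ")
    print()
E
```

```text
[ 0.5312 -0.196   0.1857] [ 0.4539 -0.2099  0.025 ]
228 220 [ 0.4608 -0.1933  0.0364] 228 240 [ 0.4622 -0.2034  0.0354] 228 250 [ 0.4473 -0.2113  0.0004] 228 262 [ 0.4646 -0.2144  0.0362] 
233 220 [ 0.4582 -0.1937  0.0367] 233 240 [ 0.4428 -0.2057  0.0006] 233 250 [ 0.4438 -0.2119  0.0004] 233 262 [ 0.4463 -0.2192  0.0027] 
238 220 [ 0.4551 -0.1941  0.036 ] 238 240 [ 0.464  -0.2035  0.0503] 238 250 [ 0.4645 -0.2082  0.0495] 238 262 [ 0.4658 -0.2136  0.0502] 
245 220 [ 0.4511 -0.1948  0.0362] 245 240 [ 0.4639 -0.2037  0.0569] 245 250 [ 0.4648 -0.2081  0.0572] 245 262 [ 0.4655 -0.2135  0.0567] 
255 220 [ 0.4576 -0.1957  0.0575] 255 240 [ 0.4638 -0.204   0.0657] 255 250 [ 0.4647 -0.2081  0.0659] 255 262 [ 0.4658 -0.2131  0.0662] 
265 220 [ 0.4587 -0.1964  0.0675] 265 240 [ 0.4641 -0.2042  0.074 ] 265 250 [ 0.4648 -0.2081  0.074 ] 265 262 [ 0.466  -0.2127  0.0746] 
272 220 [ 0.4586 -0.1969  0.0726] 272 240 [ 0.4639 -0.2044  0.0787] 272 250 [ 0.4645 -0.2082  0.0785] 272 262 [ 0.4655 -0.2127  0.0788] 
276 220 [ 0.4639 -0.1971  0.0834] 276 240 [ 0.4636 -0.2045  0.0809] 276 250 [ 0.4644 -0.2082  0.081 ] 276 262 [ 0.4658 -0.2125  0.082 ] 
282 220 [ 0.464  -0.1974  0.0872] 282 240 [ 0.465  -0.2045  0.0868] 282 250 [ 0.4613 -0.2088  0.0803] 282 262 [ 0.4666 -0.2122  0.0871] 
290 220 [ 0.4639 -0.1978  0.0917] 290 240 [ 0.4651 -0.2046  0.0917] 290 250 [ 0.4581 -0.2094  0.0807] 290 262 [ 0.4665 -0.212   0.0918]
```

The filter stands unmoved; the depth picture shows the shut fingertips ended at z ≈ 49 mm, i.e. 25 mm short of the reported TCP rather than 19 mm ahead of it. So the fingers closed above the filter: the real grasp point is about 44 mm behind the reported TCP. I open and go down that much further, watching the force.

Request:
jog_arm --dp '[[0,0,0],[0,0,0],[0,0,0],[0,0,0],[0,0,0],[0,0,0],[0,0,0],[0,0,0]]' --dr '[[0,0,0],[0,0,0],[0,0,0],[0,0,0],[0,0,0],[0,0,0],[0,0,0],[0,0,0]]' --claw -1

```text
time_s: 6.7
eef_pos: [0.4539, -0.21, 0.025]
tool_rot: [[0.984, 0.18, -0.0], [0.18, -0.984, -0.0], [-0.0, -0.0, -1.0]]
contact_force: [0.5, 0.1, -0.6]
grip_width: 0.085
grip_force: 0.0
```

Request:
jog_arm --dp '[[0,0,0.4],[0,0,0.4],[0,0,0.4],[0,0,0.2],[0,0,0],[0,0,0]]' --dr '[[0,0,0],[0,0,0],[0,0,0],[0,0,0],[0,0,0],[0,0,0]]'

```text
time_s: 7.3
eef_pos: [0.454, -0.21, -0.01]
tool_rot: [[0.984, 0.18, -0.0], [0.18, -0.984, 0.0], [-0.0, -0.0, -1.0]]
contact_force: [0.9, -0.6, -0.1]
grip_width: 0.0856
grip_force: 0.0
```

```bash
python3 - <<'E'
from h import *
np.set_printoptions(precision=4,suppress=True)
im,d,K,T=look("wrist","w4.png"); s=robot.observe(); print(s["eef_pos"],s["grip_width"])
P=cloud(K,T,d,np.ones(d.shape,bool)); L=(P-s["eef_pos"])@np.array(s["tool_rot"])
for lo,hi in((-.075,-.03),(.03,.075)):
    Q=L[(L[:,1]>lo)&(L[:,1]<hi)&(abs(L[:,0])<.02)&(P[:,2]>.008)]; print(len(Q),Q.min(0),Q.max(0),P[:,2].min())
E
```

```text
[ 0.4541 -0.21   -0.0097] 0.08548503106850357
12119 [-0.0123 -0.0745 -0.1074] [ 0.0183 -0.03   -0.0306] -0.002643453609853824
12781 [-0.0122  0.03   -0.1079] [ 0.0186  0.0749 -0.0305] -0.002643453609853824
```

Request:
jog_arm --dp '[[0,0,0.25],[0,0,0],[0,0,0],[0,0,0],[0,0,0],[0,0,0],[0,0,0],[0,0,0]]' --dr '[[0,0,0],[0,0,0],[0,0,0],[0,0,0],[0,0,0],[0,0,0],[0,0,0],[0,0,0]]' --claw 1 --squeeze 30

```text
time_s: 8.15
eef_pos: [0.454, -0.21, -0.0162]
tool_rot: [[0.984, 0.18, 0.0], [0.18, -0.984, -0.0], [0.0, 0.0, -1.0]]
contact_force: [0.4, 0.4, 1.7]
grip_width: 0.0453
grip_force: 30.8
```

Request:
jog_arm --dp '[[0,0,-0.5],[0,0,-0.8],[0,0,-0.8],[0,0,-0.8],[0,0,-0.8],[0,0,-0.6],[0.1,-0.5,-0.35],[0.18,-0.9,0],[0.18,-0.9,0],[0.18,-0.9,0],[0.18,-0.9,0],[0.18,-0.9,0]]' --dr '[[0,0,0],[0,0,0],[0,0,0],[0,0,0],[0,0,0],[0,0,0],[0,0,0],[0,0,0],[0,0,0],[0,0,0],[0,0,0],[0,0,0]]'

```text
time_s: 9.35
eef_pos: [0.4555, -0.0809, 0.0998]
tool_rot: [[0.984, 0.18, -0.001], [0.18, -0.984, 0.0], [-0.0, -0.0, -1.0]]
contact_force: [0.3, -0.5, -1.0]
grip_width: 0.0455
grip_force: 30.8
```

Request:
jog_arm --dp '[[0.18,-0.9,0],[0.18,-0.9,0],[0.18,-0.9,0],[0.18,-0.9,0],[0.18,-0.9,0],[0.18,-0.9,0],[0.18,-0.9,0],[0.18,-0.9,0],[0.18,-0.9,0],[0.18,-0.9,0],[0.18,-0.9,0],[0.18,-0.9,0]]' --dr '[[0,0,0],[0,0,0],[0,0,0],[0,0,0],[0,0,0],[0,0,0],[0,0,0],[0,0,0],[0,0,0],[0,0,0],[0,0,0],[0,0,0]]'

```text
time_s: 10.55
eef_pos: [0.4596, 0.1943, 0.0999]
tool_rot: [[0.984, 0.181, -0.001], [0.181, -0.984, -0.0], [-0.001, -0.0, -1.0]]
contact_force: [0.2, -0.8, -0.4]
grip_width: 0.045
grip_force: 30.8
```

Request:
jog_arm --dp '[[0.18,-0.9,0],[0,-0.4,0],[0,0,0],[0,0,0]]' --dr '[[0,0,0],[0,0,0],[0,0,0],[0,0,0]]'

```text
time_s: 10.95
eef_pos: [0.4586, 0.2252, 0.0999]
tool_rot: [[0.984, 0.181, -0.0], [0.181, -0.984, -0.0], [-0.0, 0.0, -1.0]]
contact_force: [0.0, -0.9, -0.7]
grip_width: 0.0458
grip_force: 30.8
```

```bash
python3 - <<'E'
from h import *
np.set_printoptions(precision=4,suppress=True)
im,d,K,T=look("wrist","w5.png"); s=robot.observe()
print(s["eef_pos"],s["grip_width"])
P=cloud(K,T,d,np.ones(d.shape,bool))
L=(P-s["eef_pos"])@np.array(s["tool_rot"])
q=P[(abs(P[:,0]-.531)<.035)&(abs(P[:,1]-.245)<.035)&(P[:,2]>.029)&(P[:,2]<.036)]; print("tube top",len(q),q.mean(0) if len(q) else "",q.min(0) if len(q) else "",q.max(0) if len(q) else "")
q=P[(P[:,0]>.42)&(P[:,0]<.66)&(P[:,1]>.13)&(P[:,1]<.35)&(P[:,2]>.044)&(P[:,2]<.052)]; print("rim",cv2.minAreaRect(q[:,:2].astype(np.float32)))
for zlo in np.arange(-.06,.0,.005):
    q=L[(abs(L[:,0])<.03)&(abs(L[:,1])<.026)&(L[:,2]>zlo)&(L[:,2]<=zlo+.005)]
    if len(q): print(round(zlo,3),len(q),q.min(0),q.max(0))
for l in("tube_top_empty","seat_empty"):
    for x in robot.pinpoint(l,"wrist")[:2]: print(l,x["p"],x["at"],atz(K,T,x["at"],.032 if l[0]=="t" else .005))
E
```

```text
[0.4588 0.225  0.0999] 0.04523979993913454
tube top 459 [0.5305 0.2464 0.0314] [0.5222 0.2377 0.029 ] [0.5389 0.2552 0.034 ]
rim ((0.5246024131774902, 0.24577254056930542), (0.11714885383844376, 0.12284630537033081), 10.282828330993652)
-0.06 804 [-0.0116 -0.026  -0.06  ] [ 0.0119  0.026  -0.055 ]
-0.055 7217 [-0.0236 -0.026  -0.0549] [ 0.0224  0.0258 -0.05  ]
-0.05 1502 [-0.013 -0.026 -0.05 ] [ 0.0232  0.0259 -0.045 ]
-0.045 1055 [-0.0128 -0.026  -0.045 ] [ 0.0233  0.0258 -0.04  ]
-0.04 903 [-0.013  -0.0259 -0.04  ] [ 0.0234  0.026  -0.035 ]
-0.035 804 [-0.0128 -0.0259 -0.035 ] [ 0.0232  0.026  -0.03  ]
-0.03 695 [-0.013 -0.026 -0.03 ] [ 0.0232  0.0259 -0.025 ]
-0.025 438 [-0.0127 -0.0241 -0.025 ] [ 0.0229  0.0257 -0.02  ]
-0.02 79 [-0.0127 -0.017  -0.02  ] [ 0.0218  0.0173 -0.017 ]
tube_top_empty 0.91 [94.8, 238.2] [0.5289 0.2463 0.032 ]
seat_empty 0.68 [92.8, 237.7] [0.5295 0.2477 0.005 ]
```

View pics/w5.png

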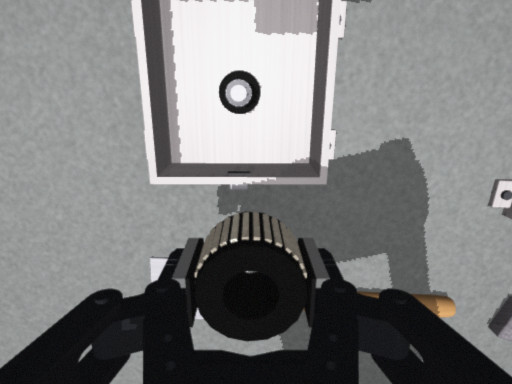

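The picture shows the filter held square in the jaws (about 290,250) and the bare tube at (93,238); tube top at (0.5305, 0.2464), height 31 mm, as it must be. I go over it.

Request:
jog_arm --dp '[[0.5,-0.08,0],[0.6,-0.06,0],[0.6,-0.06,0],[0.6,-0.06,0],[0.5,-0.06,0],[0.18,0,0],[0,0,0],[0,0,0]]' --dr '[[0,0,0],[0,0,0],[0,0,0],[0,0,0],[0,0,0],[0,0,0],[0,0,0],[0,0,0]]'

```text
time_s: 11.9
eef_pos: [0.5306, 0.2467, 0.0999]
tool_rot: [[0.984, 0.18, -0.0], [0.18, -0.984, -0.0], [-0.0, 0.0, -1.0]]
contact_force: [-0.1, 0.4, -0.6]
grip_width: 0.0455
grip_force: 30.8
```

Request:
jog_arm --dp '[[0,0,0.5],[0,0,0.6],[0,0,0.6],[0,0,0.5],[0,0,0.4],[0,0,0],[0,0,0]]' --dr '[[0,0,0],[0,0,0],[0,0,0],[0,0,0],[0,0,0],[0,0,0],[0,0,0]]'

```text
time_s: 12.6
eef_pos: [0.5309, 0.2469, 0.035]
tool_rot: [[0.984, 0.18, -0.0], [0.18, -0.984, -0.0], [-0.0, 0.0, -1.0]]
contact_force: [0.3, 0.3, -0.0]
grip_width: 0.0456
grip_force: 30.8
```

```bash
python3 - <<'E'
from h import *
np.set_printoptions(precision=4,suppress=True)
im,d,K,T=look("wrist","w6.png"); s=robot.observe()
go([.5305,.2464,-.011],down(10.4)); print(s["contact_force"])
m=max(robot.masks_of("filter_spare","wrist"),key=lambda x:x["p"]*x["mask"].sum())
P=cloud(K,T,d,m["mask"]); L=(P-s["eef_pos"])@np.array(s["tool_rot"]); q=L[(L[:,2]>-.056)&(L[:,2]<-.05)]; print(len(q),q.min(0),q.max(0),np.median(q,0))
E
```

```text
t 12.65 pos [0.5311 0.247  0.0355] dr [-0.    -0.001 -0.   ] dp after turn [-0.029  0.02   1.86 ]
[-0.5272 -0.7401 -0.302 ]
6714 [-0.0236 -0.0224 -0.054 ] [ 0.0222  0.0234 -0.05  ] [ 0.0016  0.0002 -0.052 ]
```

Request:
jog_arm --dp '[[0,0.02,0.3],[0,0,0.3],[0,0,0.3],[0,0,0.3],[0,0,0.2],[0,0,0]]' --dr '[[0,0,0],[0,0,0],[0,0,0],[0,0,0],[0,0,0],[0,0,0]]'

```text
time_s: 13.3
eef_pos: [0.5305, 0.2462, -0.001]
tool_rot: [[0.984, 0.18, -0.001], [0.18, -0.984, -0.0], [-0.001, 0.0, -1.0]]
contact_force: [0.3, -0.1, 0.1]
grip_width: 0.0455
grip_force: 30.8
```

Request:
jog_arm --dp '[[0,0,0.15],[0,0,0.15],[0,0,0.1],[0,0,0],[0,0,0]]' --dr '[[0,0,0],[0,0,0],[0,0,0],[0,0,0],[0,0,0]]'

```text
time_s: 13.8
eef_pos: [0.5309, 0.2464, -0.0099]
tool_rot: [[0.984, 0.18, 0.0], [0.18, -0.984, -0.0], [0.0, 0.0, -1.0]]
contact_force: [-0.6, 0.3, -1.0]
grip_width: 0.0454
grip_force: 30.9
```

Request:
jog_arm --dp '[[0,0,0.06],[0,0,0]]' --dr '[[0,0,0],[0,0,0]]'

```text
time_s: 14.0
eef_pos: [0.5312, 0.2465, -0.0111]
tool_rot: [[0.984, 0.18, 0.001], [0.18, -0.984, 0.0], [0.001, -0.0, -1.0]]
contact_force: [1.3, 0.3, 2.0]
grip_width: 0.0455
grip_force: 31.0
```

Request:
jog_arm --dp '[[0,0,0],[0,0,0],[0,0,0],[0,0,0],[0,0,0]]' --dr '[[0,0,0],[0,0,0],[0,0,0],[0,0,0],[0,0,0]]' --claw -0.45

```text
time_s: 14.5
eef_pos: [0.5309, 0.2464, -0.0115]
tool_rot: [[0.984, 0.18, -0.0], [0.18, -0.984, -0.0], [-0.0, 0.0, -1.0]]
contact_force: [-0.0, 0.2, 0.2]
grip_width: 0.0618
grip_force: 0.0
```

Request:
jog_arm --dp '[[0,0,-0.3],[0,0,-0.6],[0,0,-0.8],[0,0,-0.8],[0,0,-0.8],[-0.4,0,-0.6],[-0.8,0,0],[-0.8,0,0],[-0.5,0,0],[0,0,0]]' --dr '[[0,0,0],[0,0,0],[0,0,0],[0,0,0],[0,0,0],[0,0,0],[0,0,0],[0,0,0],[0,0,0],[0,0,0]]'

```text
time_s: 15.5
eef_pos: [0.4688, 0.2351, 0.0871]
tool_rot: [[0.984, 0.181, 0.001], [0.181, -0.984, 0.001], [0.001, -0.0, -1.0]]
contact_force: [0.0, -0.1, 0.8]
grip_width: 0.062
grip_force: 0.0
```

```bash
python3 - <<'E'
from h import *
np.set_printoptions(precision=4,suppress=True)
im,d,K,T=look("wrist","w7.png"); s=robot.observe(); print(s["eef_pos"])
P=cloud(K,T,d,np.ones(d.shape,bool))
q=P[(abs(P[:,0]-.531)<.03)&(abs(P[:,1]-.246)<.03)&(P[:,2]>.036)&(P[:,2]<.06)]; print(len(q),"z",np.percentile(q[:,2],[3,50,97]),cv2.minEnclosingCircle(q[:,:2].astype(np.float32)))
for n,x0,y0 in(("empty",.56,.25),("full",.57,-.045)):
  for cam in("wrist","top","scene"):
    i,d,K,T=look(cam); P=cloud(K,T,d,np.ones(d.shape,bool))
    yaw=np.radians(10.4 if n=="empty" else 8.4); c=np.array([.5348,.2472,0]) if n=="empty" else np.array([.543,-.0475,0])
    L=(P-c)@np.array([[np.cos(yaw),-np.sin(yaw),0],[np.sin(yaw),np.cos(yaw),0],[0,0,1]])
    q=L[(abs(L[:,1])<.055)&(L[:,0]>.0)&(L[:,0]<.15)&(L[:,2]>.07)&(L[:,2]<.165)]
    if len(q)>50: f=np.polyfit(q[:,2],q[:,0],1); print(n,cam,len(q),"x at z.052",np.polyval(f,.052),"angle",np.pi/2+np.arctan(f[0]),"zmax",L[(abs(L[:,1])<.055)&(L[:,0]>0)&(L[:,0]<.15)&(L[:,2]<.25)][:,2].max())
E
```

```text
[0.4695 0.2353 0.087 ]
3328 z [0.0369 0.0412 0.0425] ((0.5300838947296143, 0.24590818583965302), 0.02397477813065052)
empty top 714 x at z.052 0.06246770477817857 angle 1.6378434708628855 zmax 0.1978436886546654
empty scene 1013 x at z.052 0.06936360129694266 angle 1.6357782390220978 zmax 0.19756967869761555
full top 1172 x at z.052 0.06344541971267792 angle 1.7587584704938632 zmax 0.19813057464474082
full scene 1086 x at z.052 0.07012855302793107 angle 1.7586151878238612 zmax 0.197912003433391
```

```bash
python3 - <<'E'
from h import *
np.set_printoptions(precision=3,suppress=True)
for cam in("top","scene"):
    i,d,K,T=look(cam); P=cloud(K,T,d,np.ones(d.shape,bool))
    for y0,y1 in((.15,.4),(-.2,.15)):
        for z0 in(.03,.1,.15,.22,.28):
            q=P[(P[:,1]>y0)&(P[:,1]<y1)&(P[:,2]>z0)&(P[:,0]>.66)]
            if len(q): print(cam,y0,"z>",z0,len(q),"xmin",np.percentile(q[:,0],.5),"zmax",q[:,2].max())
tip=.023
prev=None
for i,th in enumerate([1.6,1.45,1.3,1.15,1.0,.85,.7,.55,.42,.3,.2,.12]):
    r=.115+.015*min(1,i/8); x=.066-r*np.cos(th)+.004*np.sin(th)+.011; z=.052+r*np.sin(th)+.004*np.cos(th)-tip
    print(th,"x",round(x,4),"eefz",round(z,4), None if prev is None else np.round([(x-prev[0])/.025,-(z-prev[1])/.025],2)); prev=(x,z)
E
```

```text
top 0.15 z> 0.03 5799 xmin 0.7321788657708584 zmax 0.16308474059870837
top 0.15 z> 0.1 4030 xmin 0.7317543688806325 zmax 0.16308474059870837
top 0.15 z> 0.15 3148 xmin 0.7319352012030133 zmax 0.16308474059870837
top -0.2 z> 0.03 4744 xmin 0.7383413657965313 zmax 0.16349602313568534
top -0.2 z> 0.1 3016 xmin 0.7378539336083098 zmax 0.16349602313568534
top -0.2 z> 0.15 1507 xmin 0.7375727621968547 zmax 0.16349602313568534
scene 0.15 z> 0.03 6518 xmin 0.7389097700790437 zmax 0.16249865973450972
scene 0.15 z> 0.1 4114 xmin 0.7376668881840001 zmax 0.16249865973450972
scene 0.15 z> 0.15 1599 xmin 0.7364991288355416 zmax 0.16249865973450972
scene -0.2 z> 0.03 14018 xmin 0.7422805820363574 zmax 0.17452772475154732
scene -0.2 z> 0.1 12265 xmin 0.7417888341443777 zmax 0.17452772475154732
scene -0.2 z> 0.15 6229 xmin 0.7398144567467402 zmax 0.17452772475154732
1.6 x 0.0844 eefz 0.1438 None
1.45 x 0.0669 eefz 0.1455 [-0.7  -0.07]
1.3 x 0.0491 eefz 0.1445 [-0.71  0.04]
1.15 x 0.0314 eefz 0.1407 [-0.71  0.15]
1.0 x 0.0142 eefz 0.1342 [-0.69  0.26]
0.85 x -0.0021 eefz 0.1251 [-0.65  0.37]
0.7 x -0.017 eefz 0.1134 [-0.6   0.47]
0.55 x -0.0301 eefz 0.0994 [-0.53  0.56]
0.42 x -0.0401 eefz 0.0857 [-0.4   0.55]
0.3 x -0.046 eefz 0.0712 [-0.24  0.58]
0.2 x -0.0496 eefz 0.0587 [-0.14  0.5 ]
0.12 x -0.0516 eefz 0.0485 [-0.08  0.41]
```

The fitted filter's top reads 41 mm = 5 + 36: fully home, centred on the tube. Next: fist shut, over and behind the empty housing's cover.

Request:
jog_arm --dp '[[0,0,-0.8],[0,0,-0.9],[0,0,-0.9],[0,0,-0.9],[0,0,-0.8],[0.5,0,-0.42],[0.9,0,0],[0.9,0,0],[0.9,0,0],[0.9,0,0],[0.9,0,0],[0.9,0,0]]' --dr '[[0,0,0],[0,0,0],[0,0,0],[0,0,0],[0,0,0],[0,0,0],[0,0,0],[0,0,0],[0,0,0],[0,0,0],[0,0,0],[0,0,0]]' --claw 1

```text
time_s: 17.15
eef_pos: [0.6156, 0.2618, 0.2036]
tool_rot: [[0.984, 0.18, -0.0], [0.18, -0.984, -0.0], [-0.0, 0.0, -1.0]]
contact_force: [-0.4, -0.5, 0.0]
grip_width: -0.0001
grip_force: 0.0
```

Request:
jog_arm --dp '[[0.9,0,0],[0.46,0,0],[0,0,0.4],[0,0,0.7],[0,0,0.7],[0,0,0.6],[0,0,0],[0,0,0]]' --dr '[[0,0,0],[0,0,0],[0,0,0],[0,0,0],[0,0,0],[0,0,0],[0,0,0],[0,0,0]]'

```text
time_s: 17.95
eef_pos: [0.6477, 0.2678, 0.1439]
tool_rot: [[0.984, 0.18, -0.0], [0.18, -0.984, -0.0], [-0.0, 0.0, -1.0]]
contact_force: [0.7, 0.2, -0.4]
grip_width: 0.0001
grip_force: 0.0
```

```bash
python3 - <<'E'
from h import *
c=np.array([.5348,.2472,0]);R=down(10.4)
s=robot.observe(); print(np.round(R.T@(s["eef_pos"]-c),4),s["contact_force"],s["q"].round(2))
E
```

```text
[ 1.147e-01  1.000e-04 -1.439e-01] [ 0.66471302  0.17457173 -0.37813978] [0.36 0.2  1.46 0.   1.48 1.75]
```

Request:
jog_arm --dp '[[-0.6,0,0],[-0.6,0,0],[-0.35,0,-0.03],[-0.35,0,-0.04],[-0.35,0,0.02],[-0.35,0,0.02],[-0.36,0,0.07],[-0.36,0,0.08],[-0.35,0,0.13],[-0.34,0,0.13],[0,0,0]]' --dr '[[0,0,0],[0,0,0],[0,0,0],[0,0,0],[0,0,0],[0,0,0],[0,0,0],[0,0,0],[0,0,0],[0,0,0],[0,0,0]]'

```text
time_s: 19.05
eef_pos: [0.5483, 0.2496, 0.134]
tool_rot: [[0.984, 0.181, -0.001], [0.181, -0.984, -0.0], [-0.001, 0.0, -1.0]]
contact_force: [1.1, -0.0, 0.8]
grip_width: -0.0003
grip_force: 0.1
```

```bash
cat > chk.py <<'E'
from h import *
import sys
np.set_printoptions(precision=4,suppress=True)
n=sys.argv[1]; yaw=10.4 if n=="empty" else 8.4; c=np.array([.5348,.2472,0]) if n=="empty" else np.array([.543,-.0475,0])
s=robot.observe(); print("tcp",down(yaw).T@(s["eef_pos"]-c),"F",s["contact_force"],"t",s["time_s"])
A=down(yaw)@np.diag([1,-1,-1])
for cam in("scene","top"):
    i,d,K,T=look(cam,sys.argv[2]+cam+".png" if len(sys.argv)>2 else None); P=cloud(K,T,d,np.ones(d.shape,bool)); L=(P-c)@A
    # plate points: outside the centre strip hidden by the hand, above the rim
    q=L[(abs(L[:,1])>.03)&(abs(L[:,1])<.058)&(L[:,0]<.075)&(L[:,0]>-.08)&(L[:,2]>.053)&(L[:,2]<.22)]
    if len(q)<40: print(cam,len(q)); continue
    th=np.arctan2(q[:,2]-.052,.066-q[:,0]); r=np.hypot(q[:,2]-.052,.066-q[:,0]); m=r>.06
    print(cam,len(q),"theta pct",np.percentile((th-np.arcsin(.004/r))[m],[10,50,90]) if m.any() else "")
E
python3 chk.py empty
```

```text
tcp [ 0.0137  0.0001 -0.134 ] F [ 1.1488 -0.0445  0.7806] t 19.05
scene 1357 theta pct [0.9662 0.986  1.0186]
top 371 theta pct [0.967  0.9943 1.0306]chk.py:13: RuntimeWarning: invalid value encountered in arcsin
  print(cam,len(q),"theta pct",np.percentile((th-np.arcsin(.004/r))[m],[10,50,90]) if m.any() else "")
```

The cover follows at 0.99 rad, as computed. On down.

Request:
jog_arm --dp '[[-0.33,0,0.18],[-0.32,0,0.19],[-0.3,0,0.23],[-0.3,0,0.24],[-0.27,0,0.28],[-0.26,0,0.28],[-0.2,0,0.27],[-0.2,0,0.28],[-0.12,0,0.29],[-0.12,0,0.29],[-0.14,0,0.45],[0,0,0]]' --dr '[[0,0,0],[0,0,0],[0,0,0],[0,0,0],[0,0,0],[0,0,0],[0,0,0],[0,0,0],[0,0,0],[0,0,0],[0,0,0],[0,0,0]]'

```text
time_s: 20.35
eef_pos: [0.4853, 0.2379, 0.0581]
tool_rot: [[0.984, 0.18, -0.002], [0.18, -0.984, -0.001], [-0.002, 0.0, -1.0]]
contact_force: [0.4, 0.3, -0.2]
grip_width: 0.0004
grip_force: 0.4
```

```bash
python3 chk.py empty 2>/dev/null
```

```text
tcp [-0.0503  0.0002 -0.0581] F [ 0.3882  0.2731 -0.1682] t 20.35
scene 1600 theta pct [0.1544 0.1872 0.8788]
top 1053 theta pct [0.1462 0.1774 0.8313]
```

Request:
jog_arm --dp '[[-0.04,0,0.25],[0,0,0.25],[0,0,0.1],[0,0,0]]' --dr '[[0,0,0],[0,0,0],[0,0,0],[0,0,0]]'

```text
time_s: 20.85
eef_pos: [0.4851, 0.238, 0.0444]
tool_rot: [[0.984, 0.18, -0.001], [0.18, -0.984, -0.0], [-0.001, -0.0, -1.0]]
contact_force: [-1.2, 0.9, 1.9]
grip_width: 0.0001
grip_force: 1.1
```

Request:
jog_arm --dp '[[0,0,0.1],[0,0,0.1],[0,0,0.06],[0,0,0]]' --dr '[[0,0,0],[0,0,0],[0,0,0],[0,0,0]]'

```text
time_s: 21.25
eef_pos: [0.4854, 0.238, 0.0383]
tool_rot: [[0.984, 0.18, -0.0], [0.18, -0.984, -0.0], [-0.0, 0.0, -1.0]]
contact_force: [-0.3, -0.4, 0.8]
grip_width: -0.0001
grip_force: 0.6
```

Request:
jog_arm --dp '[[0,0,0.06],[0,0,0.06],[0,0,0]]' --dr '[[0,0,0],[0,0,0],[0,0,0]]'

```text
time_s: 21.55
eef_pos: [0.4856, 0.2382, 0.0376]
tool_rot: [[0.984, 0.18, 0.0], [0.18, -0.984, 0.0], [0.0, -0.0, -1.0]]
contact_force: [-13.8, -4.9, 26.9]
grip_width: -0.0003
grip_force: 13.5
```

Request:
jog_arm --dp '[[0,0,-0.1],[0,0,-0.4],[0,0,-0.8],[0,0,-0.8],[0,0,-0.8],[0,0,-0.8],[0,0,-0.8],[0,0,0]]' --dr '[[0,0,0],[0,0,0],[0,0,0],[0,0,0],[0,0,0],[0,0,0],[0,0,0],[0,0,0]]'

```text
time_s: 22.35
eef_pos: [0.4864, 0.2385, 0.1512]
tool_rot: [[0.984, 0.18, 0.004], [0.18, -0.984, 0.002], [0.004, -0.001, -1.0]]
contact_force: [-0.1, -0.1, 0.1]
grip_width: 0.0002
grip_force: 0.0
```

```bash
python3 chk.py empty a 2>/dev/null; python3 - <<'E'
from h import *
c=np.array([.5348,.2472,0]);A=down(10.4)@np.diag([1,-1,-1])
for cam in("scene","top"):
    i,d,K,T=look(cam); L=(cloud(K,T,d,np.ones(d.shape,bool))-c)@A
    for x0 in(-.075,-.05,0,.04): 
        q=L[(abs(L[:,1])<.05)&(abs(L[:,0]-x0)<.01)&(L[:,2]<.12)]; print(cam,x0,len(q),np.median(q[:,2]) if len(q) else "")
E
```

```text
tcp [-0.0492 -0.0001 -0.1512] F [-0.1334 -0.0544  0.0677] t 22.35
scene 1045 theta pct [-0.0013  0.0149  0.0393]
top 1261 theta pct [-0.0151  0.0032  0.0263]
scene -0.075 119 0.05768799794499724
scene -0.05 225 0.05751946638442362
scene 0 252 0.05740713735820563
scene 0.04 283 0.05730947779788298
top -0.075 577 0.0020282278840279
top -0.05 422 0.056121892037377996
top 0 205 0.05640338748176943
top 0.04 416 0.05634563103011808
```

The empty housing's cover lies flat at 56–57 mm and stays shut without the hand. Now the full one.

```bash
python3 -c "
from h import *
go([.6716,-.0285,.205],down(8.4))"
```

```text
t 22.55 pos [0.4851 0.2379 0.147 ] dr [0.001 0.003 0.069] dp after turn [ 5.824 11.631 -2.322]
```

Request:
jog_arm --dp '[[0,0,-0.7],[0,0,-0.8],[0,0,-0.8],[0.3,0.7,0],[0.45,0.9,0],[0.45,0.9,0],[0.45,0.9,0],[0.45,0.9,0],[0.45,0.9,0],[0.45,0.9,0],[0.45,0.9,0],[0.45,0.9,0]]' --dr '[[0,0,0.069],[0,0,0],[0,0,0],[0,0,0],[0,0,0],[0,0,0],[0,0,0],[0,0,0],[0,0,0],[0,0,0],[0,0,0],[0,0,0]]'

```text
time_s: 23.75
eef_pos: [0.611, 0.056, 0.2042]
tool_rot: [[0.989, 0.146, -0.002], [0.146, -0.989, -0.0], [-0.002, -0.0, -1.0]]
contact_force: [-0.0, 0.1, -0.2]
grip_width: -0.0003
grip_force: 0.0
```

Request:
jog_arm --dp '[[0.45,0.9,0],[0.45,0.9,0],[0.45,0.9,0],[0.45,0.8,0],[0.12,0.2,0],[0,0,0],[0,0,0]]' --dr '[[0,0,0],[0,0,0],[0,0,0],[0,0,0],[0,0,0],[0,0,0],[0,0,0]]'

```text
time_s: 24.45
eef_pos: [0.6714, -0.027, 0.205]
tool_rot: [[0.989, 0.147, -0.001], [0.147, -0.989, 0.0], [-0.001, -0.0, -1.0]]
contact_force: [-0.1, -0.4, -0.1]
grip_width: -0.0001
grip_force: 0.0
```

```bash
python3 chk.py full 2>/dev/null;  python3 -c "
from h import *
go([.6716,-.0285,.144],down(8.4))"
```

```text
tcp [ 0.13   -0.0016 -0.205 ] F [-0.0895 -0.4479 -0.1477] t 24.45
scene 124 theta pct 
top 30
t 24.55 pos [ 0.6714 -0.0268  0.2055] dr [-0.    -0.     0.002] dp after turn [-2.000e-03  7.000e-02  2.461e+00]
```

Request:
jog_arm --dp '[[0,0.07,0.5],[0,0,0.75],[0,0,0.75],[0,0,0.45],[0,0,0],[0,0,0]]' --dr '[[0,0,0],[0,0,0],[0,0,0],[0,0,0],[0,0,0],[0,0,0]]'

```text
time_s: 25.15
eef_pos: [0.672, -0.0293, 0.1442]
tool_rot: [[0.989, 0.146, -0.0], [0.146, -0.989, 0.0], [-0.0, -0.0, -1.0]]
contact_force: [0.2, -0.4, 0.9]
grip_width: 0.0002
grip_force: 0.0
```

Request:
jog_arm --dp '[[-0.4,0,0],[-0.4,0,0],[-0.5,0,0],[-0.5,0,0],[-0.35,0,-0.03],[-0.35,0,-0.04],[-0.35,0,0.02],[-0.35,0,0.02],[-0.36,0,0.07],[-0.36,0,0.08],[-0.35,0,0.13],[-0.34,0,0.13]]' --dr '[[0,0,0],[0,0,0],[0,0,0],[0,0,0],[0,0,0],[0,0,0],[0,0,0],[0,0,0],[0,0,0],[0,0,0],[0,0,0],[0,0,0]]'

```text
time_s: 26.35
eef_pos: [0.5573, -0.0462, 0.1345]
tool_rot: [[0.989, 0.146, 0.0], [0.146, -0.989, -0.0], [0.0, 0.0, -1.0]]
contact_force: [1.8, 0.3, -0.2]
grip_width: 0.0001
grip_force: 0.7
```

```bash
python3 chk.py full 2>/dev/null
```

```text
tcp [ 0.0144  0.0008 -0.1345] F [ 1.8362  0.2554 -0.2495] t 26.35
scene 1679 theta pct [0.9738 0.9909 1.0292]
top 407 theta pct [0.9587 0.9865 1.0098]
```

Request:
jog_arm --dp '[[-0.34,0,0.18],[-0.33,0,0.2],[-0.3,0,0.23],[-0.3,0,0.24],[-0.27,0,0.28],[-0.26,0,0.28],[-0.2,0,0.27],[-0.2,0,0.28],[-0.12,0,0.29],[-0.12,0,0.29],[-0.15,0,0.45],[0,0,0]]' --dr '[[0,0,0],[0,0,0],[0,0,0],[0,0,0],[0,0,0],[0,0,0],[0,0,0],[0,0,0],[0,0,0],[0,0,0],[0,0,0],[0,0,0]]'

```text
time_s: 27.65
eef_pos: [0.4928, -0.0556, 0.0581]
tool_rot: [[0.989, 0.146, -0.002], [0.146, -0.989, 0.0], [-0.002, -0.001, -1.0]]
contact_force: [-0.1, 0.1, 0.4]
grip_width: -0.0001
grip_force: 0.4
```

Request:
jog_arm --dp '[[-0.04,0,0.25],[0,0,0.25],[0,0,0.1],[0,0,0]]' --dr '[[0,0,0],[0,0,0],[0,0,0],[0,0,0]]'

```text
time_s: 28.05
eef_pos: [0.4928, -0.0558, 0.0445]
tool_rot: [[0.989, 0.146, -0.001], [0.146, -0.989, -0.0], [-0.001, -0.0, -1.0]]
contact_force: [-1.3, -0.2, 2.7]
grip_width: -0.0001
grip_force: 1.1
```

Request:
jog_arm --dp '[[0,0,0.1],[0,0,0.1],[0,0,0.06],[0,0,0]]' --dr '[[0,0,0],[0,0,0],[0,0,0],[0,0,0]]'

```text
time_s: 28.45
eef_pos: [0.493, -0.0557, 0.0383]
tool_rot: [[0.989, 0.146, -0.0], [0.146, -0.989, 0.0], [-0.0, -0.0, -1.0]]
contact_force: [-0.4, 0.9, 0.8]
grip_width: -0.0001
grip_force: 0.6
```

Request:
jog_arm --dp '[[0,0,0.05],[0,0,0.05],[0,0,0]]' --dr '[[0,0,0],[0,0,0],[0,0,0]]'

```text
time_s: 28.75
eef_pos: [0.4932, -0.0558, 0.0377]
tool_rot: [[0.989, 0.146, 0.0], [0.146, -0.989, -0.0], [0.0, 0.0, -1.0]]
contact_force: [-12.0, 1.3, 21.9]
grip_width: -0.0002
grip_force: 11.5
```

Same signature as before: snapped, then hard on the stop. I lift clear and check both.

Request:
jog_arm --dp '[[0,0,-0.1],[0,0,-0.4],[0,0,-0.8],[0,0,-0.8],[-0.5,0,-0.8],[-0.8,0,-0.8],[-0.8,0,-0.8],[-0.5,0,0],[0,0,0],[0,0,0],[0,0,0]]' --dr '[[0,0,0],[0,0,0],[0,0,0],[0,0,0],[0,0,0],[0,0,0],[0,0,0],[0,0,0],[0,0,0],[0,0,0],[0,0,0]]'

```text
time_s: 29.85
eef_pos: [0.429, -0.0651, 0.1481]
tool_rot: [[0.989, 0.146, -0.001], [0.146, -0.989, 0.0], [-0.001, -0.0, -1.0]]
contact_force: [0.5, 0.5, -0.5]
grip_width: 0.0
grip_force: 0.0
```

```bash
python3 chk.py full b 2>/dev/null; python3 chk.py empty 2>/dev/null; python3 -c "
import cv2,numpy as np
cv2.imwrite('pics/end.png',np.vstack([cv2.resize(cv2.imread('pics/b%s.png'%c),(400,300)) for c in('scene','top')]))"
```

```text
tcp [-0.1154  0.0008 -0.1481] F [ 0.4721  0.5055 -0.4848] t 29.85
scene 1184 theta pct [-0.0005  0.0135  0.0363]
top 343 theta pct 
tcp [-0.1605  0.2881 -0.148 ] F [0.5969 0.2352 0.0968] t 29.95
scene 1064 theta pct [-0.0029  0.0147  0.0383]
top 1705 theta pct [-0.0151  0.0018  0.0239]
```

View pics/end.png

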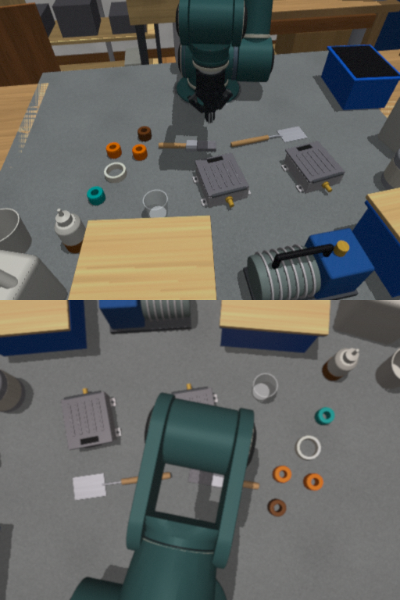

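Both covers lie flat and shut (scene view at (180,220) and (165,315)), and the cup, tape roll and the other pieces are where they were. Handing in.

```bash
python3 -c "
from plant import robot
print(robot.hand_in())"
```

```text
the job is handed in; nothing more can be done
None
```

The spare filter is fully home on the empty housing's tube, both covers are snapped shut and holding by themselves, the bystanders were left alone, and the job was handed in at about 30 s.

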